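# Lock the battery cover with the quarter-turn key

## Robot

A 7-joint arm with a two-finger parallel gripper is mounted at the origin on the work surface; the furniture and walls round the work are solid. World frame = base frame: x ahead of the robot, y to its left, z up, the work surface at z = 0. Lengths are in m, angles in rad, forces in N, time in s.
With the tool pointing down it reaches from about 0.425 to 0.875 m from the base axis. Payload 8.4 kg.
Tool frame: the origin (TCP) lies where the fingers leave the gripper's body, on its centre line; the fingertips stand 73 mm ahead of it and the grasp point (between the pads) lies 54 mm ahead of it; z points along the fingers, y is the line along which they close (so a half turn about z gives the same grasp; the last joint's range is limited). The gripper opens to 85 mm and grips with 20 to 120 N. Pads are 22 mm wide; open, the fingers measure 114 mm over their backs; the gripper's body (76 mm by 85 mm) begins 54 mm behind the grasp point. The pads swing forward as they close: fully open they stand 13 mm farther back than shut.
Start: joints at [1.08, 0.333, 0.04, 1.465, -0.013, 1.343, -0.059], TCP at [0.248, -0.601, 0.304] pointing down, gripper open.
Joint ranges: [-2.58, 2.58], [-0.38, 2.09], [-1.3, 1.39], [0.25, 2.4], [-1.5, 4.64], [0.08, 2.09], [-2.65, 2.65]. Speed limits (rad/s): [2.22, 2.22, 2.79, 2.79, 3.14, 3.14, 3.14].

## Interface

Orientations are given as a 3x3 rotation matrix whose columns are the frame's x, y, z axes.
In Python, from rig import r gives the robot as it stands.
- The arm moves only by the tool play_rows, never from a script. Its argument "plan" is text: rows parted by semicolons, each of 4 numbers parted by spaces: the shift along the tool's x, y, z in units of 30 mm (1.0 is 30 mm), then the turn about the tool's z in units of 6 degrees (1.0 is 6 degrees). In form: tx ty tz spin; .... A call has 1 to 8 rows; each row shifts and turns the commanded pose from where the row before left it, along the tool's axes as they then stand; what a row does not reach is not made up. A row lasts 1/10 s, in which the tool goes at most 50 mm and 8.59 degrees, less where a joint would pass 70% of its speed; a pose out of reach is approached as far as the arm can. A call is refused whole if a number of a shift passes 1 or a number of a turn 1, either way. A call with a gripper value outside its range is refused whole. "jaw" is the opening, from 0 (shut) to 1 (fully open), set as the call begins (left out, the last holds). The fingers move at their own pace and stop on an object; "force" is the grip in N (left out, the last holds). Time passes only in rows, so rows that do not move let the fingers close. It gives the time, the measured TCP pose, the force, the opening and the grip force at its end, in the units of the state.
- r.observe(): the state, without advancing time (a new reading comes with each control period).
- r.capture(name): name is "scene" or "top" or "wrist"; returns a dict with "frame" (400x640x3 uint8, red, green, blue), "depth" (400x640 float32, m along the optical axis (not along the pixel's ray), 0 where there is no reading), "intrinsics" (3x3 intrinsics, pixels), "R" (3x3) and "t" (3): a world point X has camera coordinates R X + t. Camera axes: x right, y down, z forward; pixel columns grow to the right and rows downward; lengths in m; the calibration is good to about 2 mm. A picture is of the moment at which its call begins.
- r.job_done(): hands the job in; it is judged then, once.
Trained networks look in a picture, given as the dict that the camera call returned (one of the last four; its "shot" number tells which), for a name from the list of things; names that differ only in an ending like _2 or _b are one class to them, and where a whole thing is asked for, a point or a joint stands for the part that bears it (a point fixed in the world has none). Each returns a list of dicts, best first, with "score" (0 to 1); they miss things now and then, are a little off and sometimes report something else, mostly with a low value. They report only what shows in the picture. A call takes as long as a camera call.
- r.search_frame(name, picture): "bbox" ([left, top, right, bottom] in pixels, round what is visible of it).
The state is a dict: "time_s": time; "joints": joint angles; "joint_vel": joint speeds; "effort": joint torques, N m; "tool_pos": TCP position; "eef_rot": TCP orientation; "force": force on the tool from outside, world axes, zero at the start; "wrist_torque": the same for the moment, N m; "grip_width": finger opening in m; "finger_force": force on a finger pad.
Only numpy, scipy, OpenCV 4.12 (cv2) and the standard library are available. Lean on these libraries where they do the work, as an engineer would, in place of code of your own. Each camera call takes 0.05 s, during which the arm holds its last target. There are 200 camera calls.

## Task

One of the two slotted quarter-turn studs on the battery pack's cover is still unlocked and stands proud. Take the flat-bladed key out of the key stand, fit it in that stud's slot, press gently and turn it clockwise until the stud drops into its catch and stays down, then put the key back in its own socket. Never bear on it with more than 25 N, keep the fingers off the stud and its ring, and leave the locked stud, the other key and the things around in place.

Things in the scene. Friction and masses are not known exactly. Their poses are not given: they have to be found in the camera images.
- battery_pack: Grey battery pack fixed on the table, 160 (x) by 240 (y) mm; white cover plate on top, its face 56 mm above the origin (centre of the underside, z up). Two identical steel stud mounts stand on the cover's long (y) centre line, 66 mm either side of the middle; either may be the unlocked one. A steel carrying handle sticks out 18 mm from the -y end.
- mount_open: Fixed steel ring round the UNLOCKED stud: 38 mm outside, 25 to 29 mm bore, 15 mm tall; origin on the stud's axis at the cover's face, z up, axes as the pack's. The stud's steel head, 25 mm across, stands 6.5 mm proud of the ring until pressed. Its slot is 4.2 mm wide, 7 mm deep, open at both ends, and runs within 0.45 rad of the mount's y axis.
- ring_open (a point): Point on the unlocked stud's axis at the top face of its ring, 15 mm above the mount's origin (the sprung-up head's top is 6.5 mm above this point). It does not move or turn with the stud: how far the slot is off the mount's y axis is not measured; see it, or feel for it by turning the blade under a light press (about 3 to 5 N) until it sinks into the slot.
- catch_open (a point): Point on the stud's axis at the cover's face. Inside is a bayonet: the stud has 0.5 rad of play either way but cannot turn on until pressed below a ledge, whose depth is not measured and differs each time; then it turns clockwise seen from above to a stop 1.58 rad past the mount's y axis. Let up beyond 1.45 rad it comes up into its catch and stays; let up earlier it jams under the ledge.
- press_open (a joint): How far the unlocked stud is pressed down (m): 0 = sprung up (unlocked), 0.0035 = at rest in its catch (locked, head 3 mm proud). The ledge lies somewhere between 0.006 and 0.0115, a firm bottom stop 1.5 mm deeper: press until the force rises at that stop. Spring: about 3 N at 0, 7.5 N at 0.0063, 12 N at 0.0128, so 13 N always clears the ledge; turning takes about 0.05 N m.
- press_shut (a joint): The same for the other stud, which is already locked (0.0035, slot about along the mount's x axis); it is to be left so.
- key_stand: Grey key stand fixed on the table, 70 (x) by 150 (y) by 46 mm, origin at the centre of its underside, z up. Two round sockets, 20 mm across, 42 mm deep, open upward, at x = 0, y = +37 and y = -37 mm; a key stands in each.
- flat_key: Flat-bladed key, loose, blade down in one socket; about 0.12 kg. Origin at the blade tip, z up to the handle. Blade 16 mm (y) by 3 mm (x), up to z = 8 mm; shank 16 mm round, z = 8 to 38 mm; flange 30 mm round, z = 38 to 42 mm, resting on the stand (origin then 8 mm above the table); black paddle handle z = 42 to 94 mm, 14 mm thick (x) by 36 mm wide (y), the blade lying in the paddle's plane.
- square_key: The other key, of the same height, with a round black knob handle 32 mm across and a 9 mm square tip that does not fit the slot; to be left in its socket.
- vial_3: bystander: small amber medicine vial with a blue cap, 23 mm wide, 58 mm tall; to be left alone
- small_bottle_f2: bystander: brown dropper bottle, 33 mm wide, 102 mm tall; to be left alone
- oximeter: bystander: blue and white finger oximeter, 33x58x30 mm; to be left alone
- plaster_roll: bystander: roll of plaster tape, 46 mm wide, 30 mm tall; to be left alone
- logger: bystander: white temperature logger, 92x58x20 mm; to be left alone

How it is judged:
On the way, in this order (a step that is already met when the one before it is completed fails the run):
1. the unlocked stud is pressed down more than 5.8 mm with the flat key (value of joint press_open above 0.0058 m and contact force between flat_key and mount_open above 3 N), for 0.1 s.
2. the stud has dropped into its catch (2.2 to 4.8 mm down) (value of joint press_open between 0.0022 and 0.0048 m), for 0.3 s.
At the end, for the whole second after the job is handed in: the unlocked stud rests in its catch (2.2 to 4.8 mm down), the other stud is still locked, and the flat key stands at rest upright (within 0.1 rad) in a socket of the stand, within 5 mm of its axis and its flange within 4 mm of the stand's top (all of step 2 and value of joint press_shut between 0.0022 and 0.0048 m and x of flat_key in the frame of key_stand between -0.005 and 0.005 m and (y of flat_key in the frame of key_stand between 0.032 and 0.042 m or y of flat_key in the frame of key_stand between -0.042 and -0.032 m) and z of flat_key in the frame of key_stand below 0.012 m and angle between flat_key's own z axis and vertical below 0.1 rad and linear speed of flat_key below 0.02 m/s); the robot touches nothing.
It fails at once if the key bears on a stud, its mount or the pack with more than 25 N in all (contact force between flat_key and mount_open above 25 N or contact force between flat_key and mount_shut above 25 N or contact force between flat_key and battery_pack above 25 N).
It fails at once if the fingers touch the unlocked stud or its mount (contact force between the fingers and mount_open above 1 N).
It fails at once if the locked stud is pressed (value of joint press_shut above 0.0055 m).
It fails at once if the square key is lifted from its socket (distance of square_key from where it was at the start of the episode above 0.02 m).
It fails at once if a bystander is moved by more than 30 mm (distance of any of vial_3, small_bottle_f2, oximeter, plaster_roll, logger from where it was at the start of the episode above 0.03 m).
It also fails if it takes over 72 s, if anything falls off the work surface, if the arm or the gripper's body presses on something with over 40 N, if the wrist force passes 120 N, or if a joint passes its speed limit or range.

## Working session

There is one attempt and no reset: what is moved stays moved. The work goes in short steps, Python scripts to look and compute and a tool call to move; the robot and the scene stay as the last step left them, time stands still between calls to the robot, and variables do not carry over. Pictures are saved under pics/ and viewed, at most 10 in all, crops included, and the job is handed in when it is done.

Besides the shell and the picture viewer there is one more tool, called as a command line: name --argument value ..., lists and objects as JSON in quotes. play_rows: Moves the arm, as the interface text tells. Its arguments: {"type":"object","properties":{"plan":{"type":"string"},"jaw":{"type":"number"},"force":{"type":"number"}},"required":["plan"]}

```bash
mkdir -p pics; cat > h.py <<'E'
import numpy as np,cv2
from rig import r
def save(c,n,crop=None,s=1):
    f=c["frame"][:,:,::-1]
    if crop: f=f[crop[1]:crop[3],crop[0]:crop[2]]
    cv2.imwrite("pics/"+n,cv2.resize(f,None,fx=s,fy=s,interpolation=cv2.INTER_CUBIC))
def cloud(c):
    d=c["depth"];v,u=np.indices(d.shape);K=c["intrinsics"]
    P=np.stack([(u-K[0,2])/K[0,0]*d,(v-K[1,2])/K[1,1]*d,d],-1)
    W=(P-c["t"])@c["R"]; W[d==0]=np.nan
    return W
E
python3 - <<'E'
from h import *
s=r.observe();print(s["time_s"],s["tool_pos"],s["eef_rot"],s["force"],s["grip_width"])
c=r.capture("top");save(c,"top0.png");W=cloud(c)
print(c["intrinsics"],c["R"],c["t"])
for n in ["flat_key","square_key","mount_open","key_stand","battery_pack","vial_3","small_bottle_f2","oximeter","plaster_roll","logger"]:
    for o in r.search_frame(n,c)[:2]:
        b=np.array(o["bbox"]).astype(int);m=(b[:2]+b[2:])//2
        print(n,round(o["score"],2),b,W[m[1],m[0]].round(3))
E
```

```text
0.0 [ 0.24805018 -0.6004366   0.30304242] [[ 9.24231166e-01  3.81832782e-01 -6.91079481e-04]
 [ 3.81833397e-01 -9.24230049e-01  1.44003886e-03]
 [-8.88623797e-05 -1.59480602e-03 -9.99998724e-01]] [-0.59631488 -1.56462732  0.00407548] 0.08591839442183775
[[408.97569442   0.         320.86262076]
 [  0.         408.97569442 202.25300402]
 [  0.           0.           1.        ]] [[-0.02201688 -0.99974957 -0.00400564]
 [-0.99305091  0.02233232 -0.11554718]
 [ 0.1156077   0.00143382 -0.99329392]] [-0.017688    0.58624751  1.11903866]
flat_key 0.68 [413 222 428 231] [ 0.509 -0.291  0.099]
square_key 0.43 [384 212 400 228] [ 0.527 -0.218  0.099]
mount_open 0.53 [274 212 284 226] [0.538 0.084 0.073]
key_stand 0.86 [373 207 432 245] [ 0.513 -0.254  0.046]
battery_pack 0.93 [207 173 309 253] [0.557 0.144 0.053]
battery_pack 0.34 [348 188 355 201] [ 0.604 -0.115  0.058]
vial_3 0.42 [347 188 355 199] [ 0.607 -0.115  0.054]
small_bottle_f2 0.52 [274 213 289 225] [0.538 0.078 0.078]
small_bottle_f2 0.48 [340 159 351 174] [ 0.68  -0.099  0.075]
oximeter 0.54 [342 217 363 235] [ 0.517 -0.117  0.029]
plaster_roll 0.66 [331 256 349 273] [ 0.411 -0.081 -0.002]
logger 0.73 [387 132 417 166] [ 0.738 -0.27   0.015]
```

View pics/top0.png

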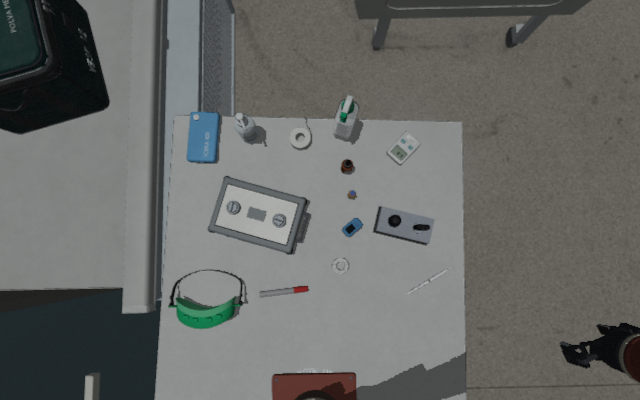

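The top view shows the pack at about (258,214), with studs at (233,208) and (279,220). The stand is at (403,225), with the round knob at (394,220) and the paddle at (421,227).

```bash
python3 - <<'E'
from h import *
c=r.capture("top");W=cloud(c)
f=c["frame"];a=cv2.resize(f[165:265,200:320],None,fx=5,fy=5,interpolation=cv2.INTER_CUBIC);b=cv2.resize(f[195:255,365:440],None,fx=5,fy=5,interpolation=cv2.INTER_CUBIC)
im=np.zeros((max(a.shape[0],0)+0,a.shape[1],3),np.uint8);im[:]=a
cv2.imwrite("pics/z1.png",im[:,:,::-1])
X=W.reshape(-1,3);X=X[~np.isnan(X).any(1)]
def rect(lo,hi,x0,x1,y0,y1):
    m=(X[:,2]>lo)&(X[:,2]<hi)&(X[:,0]>x0)&(X[:,0]<x1)&(X[:,1]>y0)&(X[:,1]<y1)
    p=X[m];print(len(p),p.mean(0).round(3),cv2.minAreaRect((p[:,:2]*1000).astype(np.float32)));return p
rect(.035,.060,.4,.7,-.0,.35)
rect(.035,.055,.4,.6,-.4,-.15)
rect(.085,.12,.4,.6,-.4,-.26)
rect(.085,.12,.4,.6,-.25,-.15)
rect(.066,.1,.4,.7,.0,.14)
rect(.066,.1,.4,.7,.15,.3)
for lo in (.069,.072,.075):
    rect(lo,.1,.4,.7,.0,.14);rect(lo,.1,.4,.7,.15,.3)
E
```

```text
4701 [0.552 0.146 0.052] ((551.8654174804688, 141.35382080078125), (258.8475341796875, 165.1751708984375), 72.68965148925781)
1153 [ 0.516 -0.262  0.044] ((517.0784912109375, -262.2447509765625), (150.3020782470703, 70.58414459228516), 74.75116729736328)
77 [ 0.507 -0.296  0.098] ((507.8790283203125, -297.2664489746094), (35.980770111083984, 13.391624450683594), 88.28007507324219)
113 [ 0.526 -0.225  0.096] ((525.7168579101562, -225.71856689453125), (29.738012313842773, 29.32817840576172), 88.59868621826172)
123 [0.535 0.087 0.072] ((535.66162109375, 86.76234436035156), (33.22416305541992, 32.97024154663086), 88.42801666259766)
126 [0.574 0.211 0.07 ] ((574.2824096679688, 211.02008056640625), (33.53590774536133, 35.80165100097656), 1.4808021783828735)
89 [0.535 0.087 0.074] ((535.553466796875, 85.26952362060547), (30.222902297973633, 32.79250717163086), 89.49797821044922)
82 [0.574 0.211 0.072] ((574.0452880859375, 211.4467010498047), (33.18359375, 32.98051452636719), 0.5904431939125061)
59 [0.535 0.086 0.076] ((534.285888671875, 87.35260009765625), (23.544147491455078, 27.646860122680664), 38.88360595703125)
37 [0.575 0.211 0.074] ((574.9954833984375, 210.8031768798828), (31.324499130249023, 23.131603240966797), 72.61019897460938)
38 [0.536 0.086 0.077] ((534.9268188476562, 85.38814544677734), (20.12215232849121, 22.92755126953125), 79.5006332397461)
6 [0.572 0.203 0.076] ((570.7755737304688, 201.71316528320312), (22.316194534301758, 5.232978820800781), 22.319673538208008)
```

View pics/z1.png

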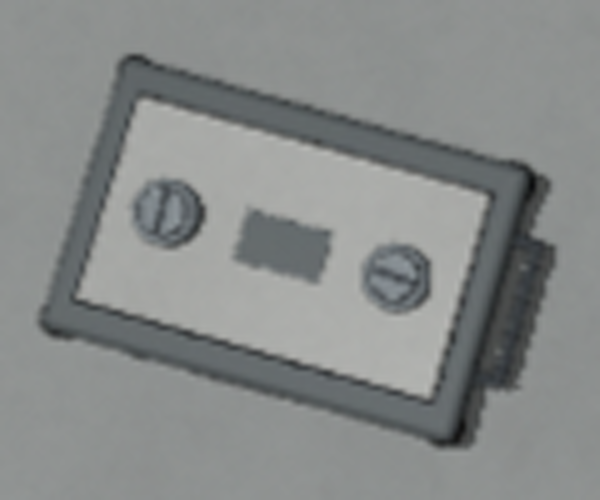

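The unlocked stud is the -y one (right-hand, by the handle), at about (0.535, 0.087). The flat key is at (0.507, -0.297). I'll write a small planner and go above the key.

```bash
cat >> h.py <<'E'
def yaw(R): return np.degrees(np.arctan2(R[1,0],R[0,0]))
def plan(pos,yw,n,y0=None):
    s=r.observe();R=s["eef_rot"];p=s["tool_pos"];y=yaw(R)
    dy=(yw-y+180)%360-180; d=(np.array(pos)-p)/n
    print("t",round(s["time_s"],2),"p",p.round(4),"yaw",y.round(2),"dyaw",dy.round(2),"f",s["force"].round(1),"grip",round(s["grip_width"],4),"j",np.round(s["joints"],2))
    out=[]
    for i in range(n):
        a=np.radians(y+dy*i/n);tx=np.array([np.cos(a),np.sin(a),0]);ty=np.array([np.sin(a),-np.cos(a),0])
        out.append("%.3f %.3f %.3f %.2f"%(d@tx/.03,d@ty/.03,-d[2]/.03,-dy/n/6))
    for i in range(0,n,8): print("; ".join(out[i:i+8]))
E
python3 -c "
from h import *
plan([.507,-.297,.27],88,16)"
```

```text
t 0.6 p [ 0.2482 -0.6007  0.3039] yaw 22.45 dyaw 65.55 f [-0.1 -0.2 -0.3] grip 0.0853 j [ 1.08  0.33  0.04  1.47 -0.01  1.34 -0.06]
0.740 -0.379 0.071 -0.68; 0.765 -0.325 0.071 -0.68; 0.786 -0.270 0.071 -0.68; 0.804 -0.213 0.071 -0.68; 0.817 -0.155 0.071 -0.68; 0.826 -0.096 0.071 -0.68; 0.831 -0.037 0.071 -0.68; 0.831 0.023 0.071 -0.68
0.827 0.082 0.071 -0.68; 0.819 0.141 0.071 -0.68; 0.807 0.199 0.071 -0.68; 0.791 0.256 0.071 -0.68; 0.771 0.312 0.071 -0.68; 0.746 0.366 0.071 -0.68; 0.718 0.419 0.071 -0.68; 0.686 0.469 0.071 -0.68
```

play_rows --plan "0.74 -0.38 0.07 -0.68; 0.765 -0.325 0.07 -0.68; 0.785 -0.27 0.07 -0.68; 0.8 -0.21 0.07 -0.68; 0.82 -0.155 0.07 -0.68; 0.825 -0.1 0.07 -0.68; 0.83 -0.04 0.07 -0.68; 0.83 0.02 0.07 -0.68" --jaw 1

```text
time_s: 1.4
tool_pos: [0.3788, -0.4472, 0.287]
eef_rot: [[0.567, 0.823, 0.0], [0.823, -0.567, -0.0], [-0.0, 0.0, -1.0]]
force: [0.2, -0.1, -0.2]
grip_width: 0.0856
finger_force: 0.0
```

play_rows --plan "0.83 0.08 0.07 -0.68; 0.82 0.14 0.07 -0.68; 0.81 0.2 0.07 -0.68; 0.79 0.255 0.07 -0.68; 0.77 0.31 0.07 -0.68; 0.745 0.37 0.07 -0.68; 0.72 0.42 0.07 -0.68; 0.685 0.47 0.07 -0.68"

```text
time_s: 2.2
tool_pos: [0.5088, -0.2957, 0.2701]
eef_rot: [[0.034, 0.999, 0.0], [0.999, -0.034, 0.0], [0.0, 0.0, -1.0]]
force: [0.3, 0.8, 0.7]
grip_width: 0.0854
finger_force: 0.0
```

play_rows --plan "0 0 0 0; 0 0 0 0"

```text
time_s: 2.4
tool_pos: [0.5082, -0.2965, 0.27]
eef_rot: [[0.037, 0.999, -0.0], [0.999, -0.037, 0.0], [0.0, -0.0, -1.0]]
force: [-0.1, 0.4, -0.0]
grip_width: 0.0857
finger_force: 0.0
```

```bash
python3 - <<'E'
from h import *
c=r.capture("wrist");save(c,"w1.png");W=cloud(c)
print((-c["R"].T@c["t"]).round(3))
X=W.reshape(-1,3);X=X[~np.isnan(X).any(1)]
p=X[(X[:,2]>.096)&(X[:,2]<.115)&(X[:,0]>.45)&(X[:,0]<.58)&(X[:,1]>-.34)&(X[:,1]<-.262)]
print(len(p),p.mean(0),cv2.minAreaRect((p[:,:2]*1000).astype(np.float32)))
p=X[(X[:,2]>.04)&(X[:,2]<.05)&(X[:,0]>.4)&(X[:,0]<.6)&(X[:,1]>-.38)&(X[:,1]<-.16)]
print(len(p),p.mean(0),cv2.minAreaRect((p[:,:2]*1000).astype(np.float32)))
plan([.507,-.297,.27],88,1)
E
```

```text
[ 0.511 -0.221  0.34 ]
645 [ 0.50794958 -0.29839404  0.10049035] ((507.822509765625, -298.9996643066406), (34.424583435058594, 14.379890441894531), 84.54536437988281)
9149 [ 0.51818522 -0.25798607  0.04582057] ((517.4613647460938, -264.5511169433594), (150.51097106933594, 70.169189453125), 74.81248474121094)
t 2.45 p [ 0.5076 -0.2975  0.2702] yaw 87.75 dyaw 0.25 f [-0.4 -1.  -0.1] grip 0.0856 j [ 0.73  0.25 -0.32  1.65  0.08  1.25  0.35]
0.018 -0.019 0.005 -0.04
```

View pics/w1.png

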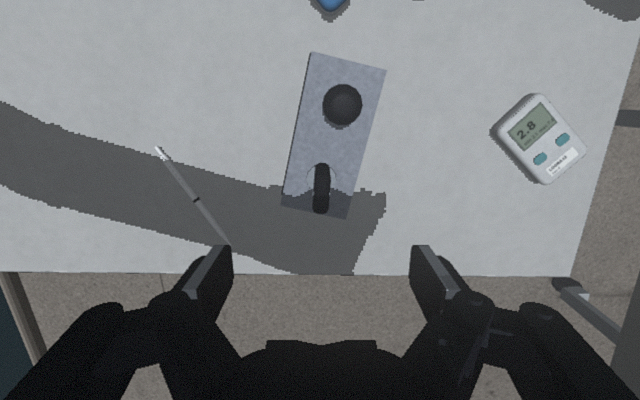

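The wrist view shows the paddle at (321,188), nearly vertical in the picture and centred between the fingers. I'll correct slightly, descend and close.

play_rows --plan "-0.03 0.015 0.8 0.2; 0 0 0.8 0; 0 0 0.8 0; 0 0 0.8 0; 0 0 0.8 0; 0 0 0.53 0; 0 0 0 0; 0 0 0 0"

```text
time_s: 3.25
tool_pos: [0.508, -0.2988, 0.135]
eef_rot: [[0.061, 0.998, 0.0], [0.998, -0.061, -0.0], [-0.0, 0.0, -1.0]]
force: [0.5, 0.2, 0.5]
grip_width: 0.0855
finger_force: 0.0
```

play_rows --plan "0 0 0 0; 0 0 0 0; 0 0 0 0; 0 0 0 0; 0 0 0 0; 0 0 0 0; 0 0 0 0; 0 0 0 0" --jaw 0 --force 80

```text
time_s: 4.05
tool_pos: [0.5081, -0.2984, 0.1348]
eef_rot: [[0.061, 0.998, 0.0], [0.998, -0.061, -0.0], [-0.0, 0.0, -1.0]]
force: [-0.5, 0.7, 5.6]
grip_width: 0.0134
finger_force: 78.5
```

play_rows --plan "0 0 -0.5 0; 0 0 -0.8 0; 0 0 -0.8 0; 0 0 -0.8 0; 0 0 -0.8 0; 0 0 -0.8 0; 0 0 0 0; 0 0 0 0"

```text
time_s: 4.85
tool_pos: [0.5078, -0.2982, 0.2697]
eef_rot: [[0.061, 0.998, 0.0], [0.998, -0.061, -0.0], [-0.0, 0.0, -1.0]]
force: [-0.1, 0.6, -1.9]
grip_width: 0.0135
finger_force: 78.5
```

```bash
python3 - <<'E'
from h import *
c=r.capture("wrist");save(c,"w2.png")
plan([.535,.03,.27],86.5,16)
E
```

```text
t 4.9 p [ 0.5075 -0.2981  0.2687] yaw 86.53 dyaw -0.03 f [-0.3 -0.3 -2. ] grip 0.0131 j [ 0.73  0.25 -0.32  1.65  0.08  1.25  0.33]
0.686 0.016 -0.003 0.00; 0.686 0.016 -0.003 0.00; 0.686 0.016 -0.003 0.00; 0.686 0.016 -0.003 0.00; 0.686 0.016 -0.003 0.00; 0.686 0.016 -0.003 0.00; 0.686 0.016 -0.003 0.00; 0.686 0.016 -0.003 0.00
0.686 0.016 -0.003 0.00; 0.686 0.016 -0.003 0.00; 0.686 0.016 -0.003 0.00; 0.686 0.016 -0.003 0.00; 0.686 0.016 -0.003 0.00; 0.686 0.016 -0.003 0.00; 0.686 0.016 -0.003 0.00; 0.686 0.016 -0.003 0.00
```

View pics/w2.png

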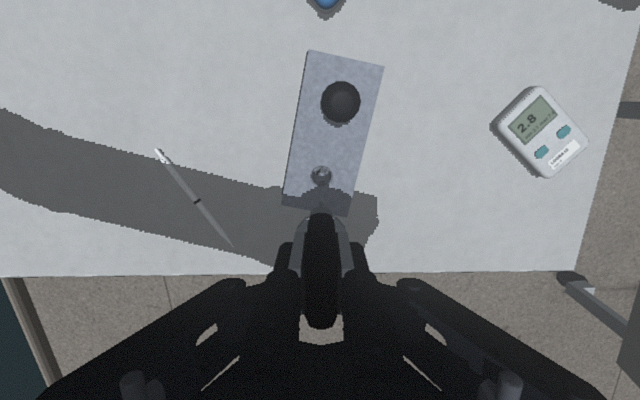

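The wrist view shows the key gripped upright, with its socket at (321,174) empty. Next, over to the stud for a close look.

play_rows --plan "0.69 0.015 0 0; 0.69 0.015 0 0; 0.69 0.015 0 0; 0.69 0.015 0 0; 0.69 0.015 0 0; 0.69 0.015 0 0; 0.69 0.015 0 0; 0.69 0.015 0 0"

```text
time_s: 5.7
tool_pos: [0.5208, -0.1322, 0.2679]
eef_rot: [[0.061, 0.998, -0.003], [0.998, -0.061, 0.001], [0.001, -0.003, -1.0]]
force: [-0.1, -0.3, -0.9]
grip_width: 0.0132
finger_force: 78.5
```

play_rows --plan "0.69 0.015 0 0.3; 0.69 0.015 0 0.3; 0.69 0.015 0 0.3; 0.69 0.015 0 0.3; 0.69 0.015 0 0.3; 0.69 0.015 0 0.3; 0.3 0.015 0 0.3; 0 0 0 0"

```text
time_s: 6.5
tool_pos: [0.5436, -0.0005, 0.2681]
eef_rot: [[0.275, 0.962, -0.002], [0.962, -0.275, 0.001], [0.0, -0.002, -1.0]]
force: [-0.5, -0.0, -1.7]
grip_width: 0.0129
finger_force: 78.4
```

```bash
python3 - <<'E'
from h import *
plan([.535,.087,.22],73,8)
for i in range(1):
    c=r.capture("wrist");save(c,"w3.png");W=cloud(c)
    np.savez("w3.npz",**{k:c[k] for k in("frame","depth","intrinsics","R","t")})
    print((-c["R"].T@c["t"]).round(4),c["R"].round(3))
    for n in["mount_open"]:
        for o in r.search_frame(n,c)[:3]: print(n,o)
E
```

```text
t 6.5 p [ 5.436e-01 -5.000e-04  2.681e-01] yaw 74.05 dyaw -1.05 f [-0.5 -0.  -1.7] grip 0.0129 j [ 0.38  0.18 -0.51  1.75  0.09  1.24 -0.43]
0.341 -0.135 0.201 0.02; 0.340 -0.135 0.201 0.02; 0.340 -0.136 0.201 0.02; 0.340 -0.137 0.201 0.02; 0.339 -0.138 0.201 0.02; 0.339 -0.139 0.201 0.02; 0.339 -0.139 0.201 0.02; 0.338 -0.140 0.201 0.02
[0.5648 0.0722 0.3378] [[ 0.961 -0.275 -0.003]
 [-0.262 -0.918  0.298]
 [-0.085 -0.286 -0.954]]
mount_open {'bbox': [265.6, 67.8, 309.5, 113.6], 'score': 0.78}
```

View pics/w3.png

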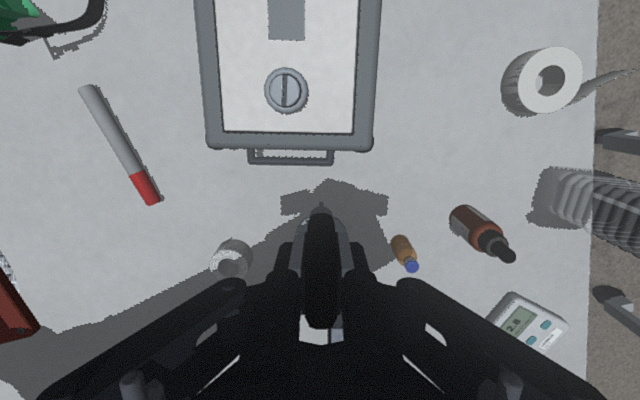

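The unlocked stud is at (287,90), with its slot close to vertical in the picture, so nearly along tool x.

```bash
python3 - <<'E'
from h import *
c=dict(np.load("w3.npz"));W=cloud(c)
print(c["intrinsics"][0,0])
sub=W[60:125,255:320].reshape(-1,3)
for lo,hi in((.0745,.085),(.0675,.0735)):
    p=sub[(sub[:,2]>lo)&(sub[:,2]<hi)];print(len(p),p.mean(0),cv2.minEnclosingCircle((p[:,:2]*1000).astype(np.float32)),np.median(p[:,2]))
# rectified ortho view at z=.0775
K=c["intrinsics"];n=480;s=.1/1000
def ortho(cx,cy,z):
    g=(np.arange(n)-n/2)*s
    P=np.stack(np.broadcast_arrays((cx+g)[:,None],(cy+g)[None,:],np.array(z)),-1)
    q=P@c["R"].T+c["t"];q=q@K.T;return cv2.remap(c["frame"],(q[...,0]/q[...,2]).astype(np.float32),(q[...,1]/q[...,2]).astype(np.float32),cv2.INTER_CUBIC)
o=ortho(.535,.087,.0775)  # row=+x (0.1mm), col=+y
cv2.imwrite("pics/o3.png",o[:,:,::-1])
E
```

```text
303.44535086625166
624 [0.53616967 0.08447041 0.07719305] ((536.0448608398438, 84.3895492553711), 12.475417137145996) 0.0771698402209672
857 [0.53659861 0.08458923 0.07026328] ((536.1363525390625, 84.43407440185547), 18.705053329467773) 0.07035230703582489
```

View pics/o3.png

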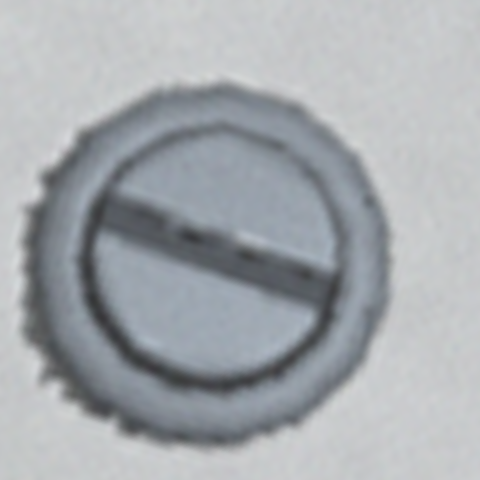

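The rectified view gives the head centre at (0.5361, 0.0845), top z about 0.077, and the slot at yaw about 70.6°. I'll go above it.

```bash
python3 -c "
from h import *
plan([.5361,.0845,.212],70.6,7)"
```

```text
t 6.6 p [ 0.5436 -0.0026  0.2684] yaw 73.99 dyaw -3.39 f [ 0.1  1.  -1.4] grip 0.0132 j [ 0.38  0.18 -0.51  1.75  0.09  1.24 -0.43]
0.389 -0.149 0.269 0.08; 0.388 -0.152 0.269 0.08; 0.386 -0.155 0.269 0.08; 0.385 -0.158 0.269 0.08; 0.384 -0.162 0.269 0.08; 0.382 -0.165 0.269 0.08; 0.381 -0.168 0.269 0.08
```

play_rows --plan "0.39 -0.15 0.27 0.08; 0.39 -0.15 0.27 0.08; 0.385 -0.155 0.27 0.08; 0.385 -0.16 0.27 0.08; 0.385 -0.16 0.27 0.08; 0.38 -0.165 0.27 0.08; 0.38 -0.17 0.27 0.08; 0 0 0 0"

```text
time_s: 7.4
tool_pos: [0.5356, 0.0855, 0.2114]
eef_rot: [[0.331, 0.944, -0.002], [0.944, -0.331, 0.0], [-0.001, -0.002, -1.0]]
force: [0.3, -0.3, -1.7]
grip_width: 0.0137
finger_force: 78.4
```

play_rows --plan "0 0 0 0; 0 0 0 0"

```text
time_s: 7.6
tool_pos: [0.537, 0.0837, 0.213]
eef_rot: [[0.334, 0.943, 0.0], [0.943, -0.334, -0.0], [-0.0, 0.0, -1.0]]
force: [0.1, -0.3, -2.0]
grip_width: 0.0134
finger_force: 78.4
```

```bash
python3 -c "
from h import *
plan([.5361,.0845,.205],70.6,1)
c=r.capture('scene')
for n in ('flat_key','mount_open'):
  for o in r.search_frame(n,c)[:2]: print(n,o)
save(c,'s1.png')
"
```

```text
t 7.6 p [0.537  0.0837 0.213 ] yaw 70.51 dyaw 0.09 f [ 0.1 -0.3 -2. ] grip 0.0134 j [ 0.26  0.23 -0.56  1.82  0.14  1.13 -0.69]
0.017 -0.036 0.268 -0.02
mount_open {'bbox': [273.1, 235.4, 288.8, 252.6], 'score': 0.78}
```

play_rows --plan "0.01 -0.02 0.1 0; 0 0 0 0; 0 0 0 0; 0 0 0 0"

```text
time_s: 8.15
tool_pos: [0.5362, 0.0855, 0.2098]
eef_rot: [[0.333, 0.943, 0.0], [0.943, -0.333, 0.0], [0.0, 0.0, -1.0]]
force: [0.9, 0.2, -1.5]
grip_width: 0.0131
finger_force: 78.4
```

play_rows --plan "0 0 0 0"

```text
time_s: 8.25
tool_pos: [0.5362, 0.0855, 0.2098]
eef_rot: [[0.333, 0.943, 0.0], [0.943, -0.333, 0.0], [0.0, 0.0, -1.0]]
force: [-0.2, -0.9, -1.0]
grip_width: 0.013
finger_force: 78.4
```

play_rows --plan "0 0 0.1 0; 0 0 0 0"

```text
time_s: 8.45
tool_pos: [0.536, 0.0854, 0.2063]
eef_rot: [[0.333, 0.943, -0.001], [0.943, -0.333, -0.0], [-0.0, -0.001, -1.0]]
force: [0.4, -0.3, -1.3]
grip_width: 0.0133
finger_force: 78.4
```

play_rows --plan "0 0 0 0"

```text
time_s: 8.55
tool_pos: [0.5361, 0.0855, 0.2066]
eef_rot: [[0.333, 0.943, -0.0], [0.943, -0.333, 0.0], [-0.0, -0.0, -1.0]]
force: [-0.5, 0.6, -2.1]
grip_width: 0.0125
finger_force: 78.4
```

play_rows --plan "-0.03 0.01 0.05 0; 0 0 0.03 0; 0 0 0 0"

```text
time_s: 8.85
tool_pos: [0.5361, 0.0844, 0.2041]
eef_rot: [[0.333, 0.943, -0.0], [0.943, -0.333, -0.0], [-0.0, -0.0, -1.0]]
force: [-0.8, 0.9, -1.9]
grip_width: 0.0133
finger_force: 78.4
```

play_rows --plan "0 0 0.04 0; 0 0 0 0"

```text
time_s: 9.05
tool_pos: [0.5361, 0.0845, 0.203]
eef_rot: [[0.333, 0.943, -0.0], [0.943, -0.333, 0.0], [-0.0, -0.0, -1.0]]
force: [-0.1, 0.0, -1.0]
grip_width: 0.0127
finger_force: 78.4
```

play_rows --plan "0 0 0.04 0; 0 0 0 0"

```text
time_s: 9.25
tool_pos: [0.5361, 0.0845, 0.2018]
eef_rot: [[0.333, 0.943, -0.0], [0.943, -0.333, 0.0], [-0.0, -0.0, -1.0]]
force: [-0.2, -0.1, -1.3]
grip_width: 0.0129
finger_force: 78.4
```

play_rows --plan "0 0 0.05 0; 0 0 0 0"

```text
time_s: 9.45
tool_pos: [0.5361, 0.0845, 0.2002]
eef_rot: [[0.333, 0.943, -0.0], [0.943, -0.333, -0.0], [-0.0, -0.0, -1.0]]
force: [0.1, -0.8, -1.6]
grip_width: 0.0129
finger_force: 78.4
```

play_rows --plan "0 0 0.04 0; 0 0 0 0"

```text
time_s: 9.65
tool_pos: [0.5361, 0.0845, 0.1991]
eef_rot: [[0.333, 0.943, -0.0], [0.943, -0.333, -0.0], [-0.0, -0.0, -1.0]]
force: [-0.3, 0.2, -0.6]
grip_width: 0.0131
finger_force: 78.4
```

play_rows --plan "0 0 0.04 0; 0 0 0 0"

```text
time_s: 9.85
tool_pos: [0.5361, 0.0845, 0.1979]
eef_rot: [[0.333, 0.943, -0.0], [0.943, -0.333, 0.0], [-0.0, -0.0, -1.0]]
force: [-0.4, 0.4, -0.7]
grip_width: 0.0135
finger_force: 78.4
```

play_rows --plan "0 0 0.04 0; 0 0 0 0"

```text
time_s: 10.05
tool_pos: [0.5363, 0.0846, 0.1969]
eef_rot: [[0.333, 0.943, 0.0], [0.943, -0.333, 0.0], [0.0, 0.0, -1.0]]
force: [-0.7, 0.1, 1.2]
grip_width: 0.0132
finger_force: 78.8
```

The blade slid into the slot, with contact at its bottom. Now I'll press.

play_rows --plan "0 0 0.05 0; 0 0 0 0"

```text
time_s: 10.25
tool_pos: [0.5363, 0.0846, 0.1954]
eef_rot: [[0.333, 0.943, 0.0], [0.943, -0.333, 0.0], [0.0, 0.0, -1.0]]
force: [-0.8, -0.6, 2.3]
grip_width: 0.0133
finger_force: 78.9
```

play_rows --plan "0 0 0.05 0; 0 0 0.05 0; 0 0 0 0"

```text
time_s: 10.55
tool_pos: [0.5363, 0.0846, 0.1924]
eef_rot: [[0.333, 0.943, 0.0], [0.943, -0.333, 0.0], [0.0, 0.0, -1.0]]
force: [-1.0, -0.9, 3.8]
grip_width: 0.0127
finger_force: 79.1
```

play_rows --plan "0 0 0.05 0; 0 0 0 0"

```text
time_s: 10.75
tool_pos: [0.5363, 0.0846, 0.191]
eef_rot: [[0.333, 0.943, 0.0], [0.943, -0.333, 0.0], [0.0, 0.0, -1.0]]
force: [-1.0, 0.3, 4.5]
grip_width: 0.0133
finger_force: 79.3
```

play_rows --plan "0 0 0.04 0; 0 0 0 0"

```text
time_s: 10.95
tool_pos: [0.5363, 0.0846, 0.1899]
eef_rot: [[0.333, 0.943, 0.0], [0.943, -0.333, 0.0], [0.0, 0.0, -1.0]]
force: [-1.2, -0.8, 6.8]
grip_width: 0.0132
finger_force: 79.4
```

play_rows --plan "0 0 0.04 0; 0 0 0 0"

```text
time_s: 11.15
tool_pos: [0.5363, 0.0846, 0.1887]
eef_rot: [[0.333, 0.943, 0.0], [0.943, -0.333, 0.0], [0.0, 0.0, -1.0]]
force: [-1.2, -0.9, 7.0]
grip_width: 0.0132
finger_force: 79.5
```

play_rows --plan "0 0 0.03 0; 0 0 0 0"

```text
time_s: 11.35
tool_pos: [0.5363, 0.0846, 0.1879]
eef_rot: [[0.333, 0.943, 0.0], [0.943, -0.333, 0.0], [0.0, 0.0, -1.0]]
force: [-1.5, 0.3, 7.7]
grip_width: 0.0134
finger_force: 79.6
```

play_rows --plan "0 0 0.03 0; 0 0 0 0"

```text
time_s: 11.55
tool_pos: [0.5363, 0.0846, 0.1871]
eef_rot: [[0.333, 0.943, 0.001], [0.943, -0.333, 0.0], [0.0, 0.0, -1.0]]
force: [-2.2, -0.0, 8.1]
grip_width: 0.0132
finger_force: 79.7
```

play_rows --plan "0 0 0.03 0; 0 0 0 0"

```text
time_s: 11.75
tool_pos: [0.5364, 0.0847, 0.1865]
eef_rot: [[0.333, 0.943, 0.001], [0.943, -0.333, -0.0], [0.0, 0.001, -1.0]]
force: [-4.1, -0.7, 9.3]
grip_width: 0.0131
finger_force: 80.2
```

play_rows --plan "0 0 0.02 0; 0 0 0 0"

```text
time_s: 11.95
tool_pos: [0.5365, 0.0847, 0.1863]
eef_rot: [[0.333, 0.943, 0.001], [0.943, -0.333, -0.0], [0.0, 0.001, -1.0]]
force: [-4.2, -1.0, 14.8]
grip_width: 0.0132
finger_force: 80.9
```

It reached the bottom stop at about 16 N. Now I'll turn clockwise while watching the force.

play_rows --plan "0 0 0 0.5; 0 0 0 0.5; 0 0 0 0.5; 0 0 0 0.5; 0 0 0 0.5; 0 0 0 0.5"

```text
time_s: 12.55
tool_pos: [0.5366, 0.0847, 0.1863]
eef_rot: [[0.61, 0.793, 0.001], [0.793, -0.61, -0.0], [0.001, 0.001, -1.0]]
force: [-3.9, -0.6, 13.6]
grip_width: 0.0129
finger_force: 80.6
```

play_rows --plan "0 0 0 0.5; 0 0 0 0.5; 0 0 0 0.5; 0 0 0 0.5; 0 0 0 0.5; 0 0 0 0.5"

```text
time_s: 13.15
tool_pos: [0.5366, 0.0847, 0.1863]
eef_rot: [[0.825, 0.566, 0.001], [0.566, -0.825, -0.0], [0.001, 0.001, -1.0]]
force: [-3.1, -0.6, 14.0]
grip_width: 0.0133
finger_force: 80.6
```

```bash
python3 -c "
from h import *
plan([.5361,.0845,.1863],-15,1);print(r.observe()['wrist_torque'])
"
```

```text
t 13.15 p [0.5366 0.0847 0.1863] yaw 34.45 dyaw -49.45 f [-3.1 -0.6 14. ] grip 0.0133 j [ 0.18  0.25 -0.47  1.85  0.13  1.07 -1.31]
-0.017 -0.003 0.001 8.24
[-0.20901607  1.03744783  0.05422794]
```

play_rows --plan "0 0 0 0.5; 0 0 0 0.5; 0 0 0 0.5; 0 0 0 0.5; 0 0 0 0.5; 0 0 0 0.5; 0 0 0 0.5; 0 0 0 0.5"

```text
time_s: 13.95
tool_pos: [0.5365, 0.0848, 0.1863]
eef_rot: [[0.983, 0.181, 0.001], [0.181, -0.983, 0.0], [0.001, 0.0, -1.0]]
force: [-4.2, -0.3, 13.7]
grip_width: 0.0129
finger_force: 80.6
```

play_rows --plan "0 0 0 0.5; 0 0 0 0.5; 0 0 0 0.5; 0 0 0 0.5; 0 0 0 0.5; 0 0 0 0.5; 0 0 0 0.5; 0 0 0 0.3"

```text
time_s: 14.75
tool_pos: [0.5364, 0.0848, 0.1863]
eef_rot: [[0.977, -0.214, 0.001], [-0.214, -0.977, 0.0], [0.001, -0.0, -1.0]]
force: [-4.1, -0.6, 14.0]
grip_width: 0.0132
finger_force: 80.6
```

```bash
python3 -c "
from h import *
plan([.5361,.0845,.1863],-15,1);print(r.observe()['wrist_torque'])
"
```

```text
t 14.75 p [0.5364 0.0848 0.1863] yaw -12.34 dyaw -2.66 f [-4.1 -0.6 14. ] grip 0.0132 j [ 0.09  0.24 -0.37  1.85  0.1   1.07 -2.1 ]
-0.007 0.012 0.001 0.44
[-0.06047818  1.28161095  0.03720272]
```

play_rows --plan "0 0 0 0.3; 0 0 0 0.3; 0 0 0 0.2; 0 0 0 0.2; 0 0 0 0"

```text
time_s: 15.25
tool_pos: [0.5363, 0.0849, 0.1863]
eef_rot: [[0.95, -0.313, 0.001], [-0.313, -0.95, 0.0], [0.001, -0.0, -1.0]]
force: [-4.6, 0.1, 13.8]
grip_width: 0.013
finger_force: 80.6
```

```bash
python3 -c "
from h import *
plan([.5361,.0845,.1863],-22,1);print(r.observe()['wrist_torque'])
"
```

```text
t 15.25 p [0.5363 0.0849 0.1863] yaw -18.26 dyaw -3.74 f [-4.6  0.1 13.8] grip 0.013 j [ 0.08  0.24 -0.36  1.85  0.09  1.07 -2.21]
-0.004 0.015 0.001 0.62
[-0.07465828  1.23129795  0.08772357]
```

Torque is starting to rise. I'll turn a little further.

play_rows --plan "0 0 0 0.2; 0 0 0 0.2; 0 0 0 0.2; 0 0 0 0"

```text
time_s: 15.65
tool_pos: [0.5365, 0.0849, 0.1864]
eef_rot: [[0.928, -0.372, 0.001], [-0.372, -0.928, 0.0], [0.001, -0.001, -1.0]]
force: [-3.7, -0.6, 13.3]
grip_width: 0.0134
finger_force: 80.6
```

```bash
python3 -c "
from h import *
plan([.5361,.0845,.1863],-22,1);print(r.observe()['wrist_torque'])
"
```

```text
t 15.65 p [0.5365 0.0849 0.1864] yaw -21.86 dyaw -0.14 f [-3.7 -0.6 13.3] grip 0.0134 j [ 0.07  0.24 -0.35  1.85  0.09  1.07 -2.27]
-0.006 0.018 0.002 0.02
[0.04020582 1.1148385  0.06470859]
```

play_rows --plan "0 0 0 0.2; 0 0 0 0.2; 0 0 0 0"

```text
time_s: 15.95
tool_pos: [0.5365, 0.085, 0.1864]
eef_rot: [[0.912, -0.411, 0.001], [-0.411, -0.912, 0.0], [0.001, -0.001, -1.0]]
force: [-3.9, 0.2, 12.8]
grip_width: 0.0132
finger_force: 80.5
```

```bash
python3 -c "
from h import *
plan([.5361,.0845,.1863],-22,1);print(r.observe()['wrist_torque'])
"
```

```text
t 15.95 p [0.5365 0.085  0.1864] yaw -24.25 dyaw 2.25 f [-3.9  0.2 12.8] grip 0.0132 j [ 0.06  0.23 -0.34  1.85  0.09  1.07 -2.31]
-0.007 0.021 0.002 -0.38
[0.05242949 1.03437667 0.10699297]
```

play_rows --plan "0 0 0 -0.2; 0 0 -0.05 0; 0 0 -0.05 0; 0 0 -0.05 0; 0 0 -0.05 0; 0 0 0 0"

```text
time_s: 16.55
tool_pos: [0.5364, 0.085, 0.1917]
eef_rot: [[0.92, -0.391, 0.001], [-0.391, -0.92, 0.001], [0.001, -0.001, -1.0]]
force: [-0.7, 2.1, 4.5]
grip_width: 0.0132
finger_force: 79.3
```

play_rows --plan "0 0 -0.05 0; 0 0 -0.03 0; 0 0 0 0"

```text
time_s: 16.85
tool_pos: [0.5363, 0.0848, 0.1937]
eef_rot: [[0.92, -0.391, 0.001], [-0.391, -0.92, 0.001], [0.0, -0.001, -1.0]]
force: [-0.2, 2.1, 3.6]
grip_width: 0.013
finger_force: 79.1
```

play_rows --plan "0 0 -0.04 0; 0 0 0 0"

```text
time_s: 17.05
tool_pos: [0.536, 0.0848, 0.1944]
eef_rot: [[0.92, -0.391, -0.0], [-0.391, -0.92, 0.0], [-0.0, -0.0, -1.0]]
force: [1.3, 2.0, -2.0]
grip_width: 0.0132
finger_force: 78.3
```

The stud let go at about 3.5 mm down, so it is caught. I'll withdraw and look.

play_rows --plan "0 0 -0.1 0; 0 0 -0.1 0; 0 0 -0.1 0; 0 0 -0.3 0; 0 0 -0.6 0; 0 0 -0.7 0; 0 0 -0.7 0; 0 0 0 0"

```text
time_s: 17.85
tool_pos: [0.5374, 0.0844, 0.2763]
eef_rot: [[0.92, -0.392, 0.005], [-0.392, -0.92, 0.0], [0.005, -0.002, -1.0]]
force: [1.0, 0.2, -0.8]
grip_width: 0.0129
finger_force: 78.6
```

```bash
python3 - <<'E'
from h import *
c=r.capture("top");W=cloud(c)
X=W.reshape(-1,3);X=X[~np.isnan(X).any(1)]
for x,y in((.5355,.086),(.5745,.211)):
    p=X[np.hypot(X[:,0]-x,X[:,1]-y)<.009];print(len(p),np.percentile(p[:,2],[10,50,90]).round(4))
# depart: step back to starting yaw
plan([.507,-.17,.272],80,24)
E
```

```text
128 [0.6091 0.6103 0.6117]Traceback (most recent call last):
  File "<stdin>", line 5, in <module>
    return _quantile_unchecked(
        a, q, axis, out, overwrite_input, method, keepdims, weights)
    return _ureduce(a,
                    func=_quantile_ureduce_func,
    ...<5 lines>...
                    overwrite_input=overwrite_input,
                    method=method)
    r = func(a, **kwargs)
    result = _quantile(arr,
                       quantiles=q,
    ...<2 lines>...
                       out=out,
                       weights=wgt)
    slices_having_nans = np.isnan(arr[-1, ...])
                                  ~~~^^^^^^^^^
IndexError: index -1 is out of bounds for axis 0 with size 0
```

```bash
python3 -c "
from h import *
plan([.508,-.2985,.272],86.5,24)"
```

```text
t 17.9 p [0.5368 0.0843 0.2744] yaw -23.07 dyaw 109.57 f [ 0.4  0.2 -1.8] grip 0.0131 j [ 0.08  0.16 -0.35  1.75  0.06  1.24 -2.26]
0.171 0.505 0.003 -0.76; 0.131 0.517 0.003 -0.76; 0.089 0.526 0.003 -0.76; 0.047 0.531 0.003 -0.76; 0.005 0.533 0.003 -0.76; -0.038 0.532 0.003 -0.76; -0.080 0.527 0.003 -0.76; -0.122 0.519 0.003 -0.76
-0.163 0.508 0.003 -0.76; -0.203 0.493 0.003 -0.76; -0.241 0.475 0.003 -0.76; -0.278 0.455 0.003 -0.76; -0.314 0.431 0.003 -0.76; -0.347 0.405 0.003 -0.76; -0.378 0.376 0.003 -0.76; -0.407 0.345 0.003 -0.76
-0.433 0.311 0.003 -0.76; -0.456 0.276 0.003 -0.76; -0.477 0.239 0.003 -0.76; -0.494 0.200 0.003 -0.76; -0.509 0.160 0.003 -0.76; -0.520 0.119 0.003 -0.76; -0.527 0.077 0.003 -0.76; -0.532 0.035 0.003 -0.76
```

play_rows --plan "0.17 0.505 0 -0.76; 0.13 0.515 0 -0.76; 0.09 0.525 0 -0.76; 0.045 0.53 0 -0.76; 0.005 0.535 0 -0.76; -0.04 0.53 0 -0.76; -0.08 0.525 0 -0.76; -0.12 0.52 0 -0.76"

```text
time_s: 18.7
tool_pos: [0.5258, -0.0438, 0.2716]
eef_rot: [[0.972, 0.235, -0.002], [0.235, -0.972, -0.0], [-0.002, -0.0, -1.0]]
force: [0.1, -0.1, -0.8]
grip_width: 0.0135
finger_force: 78.6
```

play_rows --plan "-0.165 0.51 0 -0.76; -0.2 0.495 0 -0.76; -0.24 0.475 0 -0.76; -0.28 0.455 0 -0.76; -0.315 0.43 0 -0.76; -0.345 0.405 0 -0.76; -0.38 0.375 0 -0.76; -0.405 0.345 0 -0.76"

```text
time_s: 19.5
tool_pos: [0.5161, -0.1714, 0.2715]
eef_rot: [[0.642, 0.767, -0.002], [0.767, -0.642, 0.0], [-0.001, -0.002, -1.0]]
force: [-0.4, -0.2, -1.9]
grip_width: 0.0127
finger_force: 78.6
```

play_rows --plan "-0.435 0.31 0 -0.76; -0.455 0.275 0 -0.76; -0.475 0.24 0 -0.76; -0.495 0.2 0 -0.76; -0.51 0.16 0 -0.76; -0.52 0.12 0 -0.76; -0.525 0.075 0 -0.76; -0.53 0.035 0 -0.76"

```text
time_s: 20.3
tool_pos: [0.5063, -0.2987, 0.2714]
eef_rot: [[0.06, 0.998, -0.002], [0.998, -0.06, 0.001], [0.001, -0.002, -1.0]]
force: [-0.1, -0.5, -1.3]
grip_width: 0.0128
finger_force: 78.6
```

play_rows --plan "0 0 0 0; 0 0 0 0; 0 0 0 0"

```text
time_s: 20.6
tool_pos: [0.5071, -0.2969, 0.2723]
eef_rot: [[0.063, 0.998, -0.001], [0.998, -0.063, 0.001], [0.001, -0.001, -1.0]]
force: [0.4, 0.2, -0.6]
grip_width: 0.0132
finger_force: 78.6
```

```bash
python3 - <<'E'
from h import *
plan([.508,-.2985,.18],86.5,4)
c=r.capture("top");W=cloud(c)
X=W.reshape(-1,3);X=X[~np.isnan(X).any(1)]
for x,y in((.5355,.086),(.5745,.211)):
    p=X[np.hypot(X[:,0]-x,X[:,1]-y)<.009];print(len(p),np.percentile(p[:,2],[10,50,90]).round(4) if len(p) else 0)
c=r.capture("wrist");save(c,"w4.png")
E
```

```text
t 20.6 p [ 0.5071 -0.2969  0.2723] yaw 86.37 dyaw 0.13 f [ 0.4  0.2 -0.6] grip 0.0132 j [ 0.63  0.24 -0.2   1.66  0.05  1.25  0.35]
-0.013 0.008 0.769 -0.01; -0.013 0.008 0.769 -0.01; -0.013 0.008 0.769 -0.01; -0.013 0.008 0.769 -0.01
36 [0.0655 0.0714 0.0753]
34 [0.0644 0.071  0.0742]
```

View pics/w4.png

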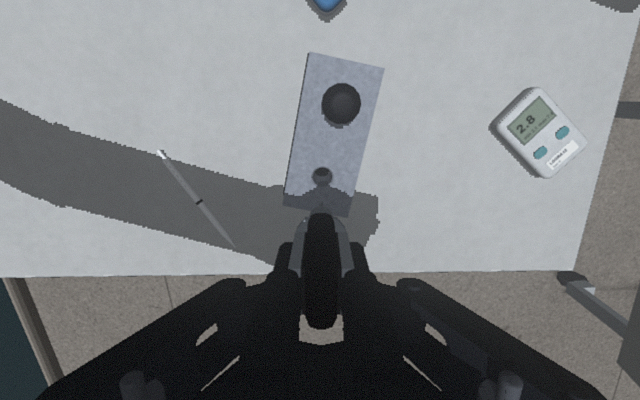

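Both studs now stand at the same height, and the empty socket is at (322,176). I'll lower the key in.

play_rows --plan "-0.03 0.02 0.7 0; -0.02 0.01 0.7 0; 0 0 0.7 0; 0 0 0.7 0; 0 0 0.2 0; 0 0 0 0; 0 0 0 0"

```text
time_s: 21.4
tool_pos: [0.5084, -0.2995, 0.1838]
eef_rot: [[0.062, 0.998, 0.001], [0.998, -0.062, -0.001], [-0.0, 0.001, -1.0]]
force: [-0.6, 0.2, -1.5]
grip_width: 0.013
finger_force: 78.6
```

```bash
python3 -c "
from h import *
plan([.508,-.2985,.165],86.5,1)"
```

```text
t 21.4 p [ 0.5084 -0.2995  0.1838] yaw 86.42 dyaw 0.08 f [-0.6  0.2 -1.5] grip 0.013 j [ 0.63  0.31 -0.2   1.75  0.07  1.08  0.34]
0.033 -0.016 0.628 -0.01
```

play_rows --plan "0.03 -0.01 0.1 0; 0 0 0.1 0; 0 0 0.1 0; 0 0 0.1 0; 0 0 0.1 0; 0 0 0 0"

```text
time_s: 22.0
tool_pos: [0.5073, -0.2985, 0.1671]
eef_rot: [[0.063, 0.998, -0.001], [0.998, -0.063, 0.0], [0.0, -0.001, -1.0]]
force: [0.8, 0.7, -1.2]
grip_width: 0.0134
finger_force: 78.6
```

play_rows --plan "0 0 0.15 0; 0 0 0.15 0; 0 0 0.15 0; 0 0 0.15 0; 0 0 0 0"

```text
time_s: 22.5
tool_pos: [0.5072, -0.2985, 0.1488]
eef_rot: [[0.063, 0.998, -0.001], [0.998, -0.063, 0.001], [0.001, -0.001, -1.0]]
force: [0.5, -0.7, -2.1]
grip_width: 0.0131
finger_force: 78.6
```

It's in the socket with no contact forces. I'll lower it the last 14 mm to the flange.

play_rows --plan "0.0 0.02 0.12 0; 0 0 0.12 0; 0 0 0.1 0; 0 0 0.05 0; 0 0 0 0"

```text
time_s: 23.0
tool_pos: [0.5081, -0.2986, 0.1377]
eef_rot: [[0.063, 0.998, -0.0], [0.998, -0.063, 0.0], [0.0, -0.0, -1.0]]
force: [0.1, -0.3, -1.5]
grip_width: 0.0129
finger_force: 78.6
```

play_rows --plan "0 0 0.04 0; 0 0 0 0"

```text
time_s: 23.2
tool_pos: [0.5082, -0.2987, 0.1368]
eef_rot: [[0.063, 0.998, 0.0], [0.998, -0.063, 0.0], [0.0, 0.0, -1.0]]
force: [0.6, -1.0, -1.1]
grip_width: 0.0129
finger_force: 78.6
```

play_rows --plan "0 0 0.05 0; 0 0 0 0"

```text
time_s: 23.4
tool_pos: [0.5081, -0.2986, 0.1352]
eef_rot: [[0.063, 0.998, -0.0], [0.998, -0.063, 0.0], [0.0, -0.0, -1.0]]
force: [-0.5, -0.4, -1.6]
grip_width: 0.0133
finger_force: 78.6
```

play_rows --plan "0 0 0 0; 0 0 0 0; 0 0 0 0; 0 0 0 0; 0 0 0 0; 0 0 0 0; 0 0 0 0; 0 0 0 0" --jaw 1

```text
time_s: 24.2
tool_pos: [0.5082, -0.2987, 0.1353]
eef_rot: [[0.063, 0.998, -0.0], [0.998, -0.063, 0.0], [0.0, -0.0, -1.0]]
force: [0.3, -0.1, 0.0]
grip_width: 0.0854
finger_force: 0.0
```

play_rows --plan "0 0 -0.4 0; 0 0 -0.8 0; 0 0 -0.9 0; 0 0 -0.9 0; 0 0 -0.9 0; 0 0 -0.6 0; 0 0 0 0; 0 0 0 0"

```text
time_s: 25.0
tool_pos: [0.5082, -0.2987, 0.2709]
eef_rot: [[0.063, 0.998, 0.001], [0.998, -0.063, -0.0], [-0.0, 0.001, -1.0]]
force: [-0.2, 1.0, -0.5]
grip_width: 0.0856
finger_force: 0.0
```

```bash
python3 - <<'E'
from h import *
c=r.capture("wrist");save(c,"w5.png");W=cloud(c)
X=W.reshape(-1,3);X=X[~np.isnan(X).any(1)]
p=X[(X[:,2]>.096)&(X[:,2]<.125)&(X[:,0]>.45)&(X[:,0]<.58)&(X[:,1]>-.34)&(X[:,1]<-.262)]
print(len(p),p.mean(0),cv2.minAreaRect((p[:,:2]*1000).astype(np.float32)))
s=r.observe();print(s["time_s"],s["tool_pos"],s["grip_width"])
E
```

```text
651 [ 0.50761553 -0.29882667  0.10045195] ((507.6099853515625, -299.63238525390625), (34.610904693603516, 13.705089569091797), 85.91085815429688)
25.05 [ 0.50789312 -0.29854385  0.26996488] 0.08559386951801341
```

View pics/w5.png

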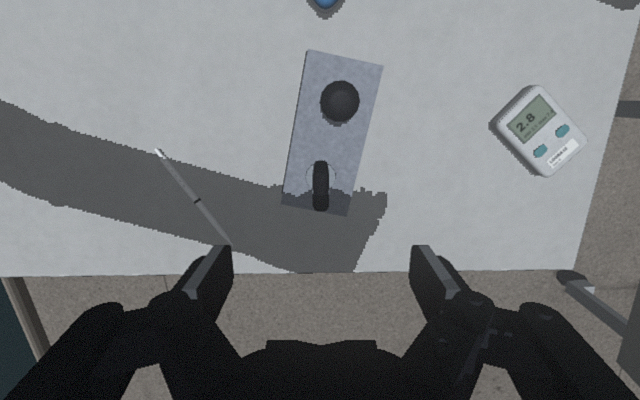

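The key stands seated in its socket at (321,186), its top at the original height of 0.1005 m, and the gripper is clear. I'm handing in.

```bash
python3 -c "
from rig import r
print(r.job_done())"
```

```text
the job is handed in; nothing more can be done
None
```

The open stud is turned into its catch and now stands level with the locked one. The flat key is back upright in its own socket, and the job was handed in at about 25 s; no verdict was returned.

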